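# Waffle corner: hang up the batter dispenser, turn the spice jar to the front

## Robot

A 6-joint arm with a two-finger parallel gripper is mounted at the origin on the work surface. World frame = base frame: x ahead of the robot, y to its left, z up, the work surface at z = 0. Lengths are in m, angles in rad, forces in N, time in s.
With the tool pointing down it reaches from about 0.3 to 0.75 m from the base axis. Payload 8.5 kg.
Tool frame: the origin (TCP) lies at the very end of the fingers, on their centre line; the grasp point (between the pads) lies behind it (tcp_to_grasp is the x of the grasp point in the tool frame, in m); x points along the fingers, y is the direction in which the jaws open and shut, and the axes are right-handed (so a half turn about x gives the same grasp; the last joint's range is limited). The gripper opens to 88 mm and grips with 3 to 60 N. Pads are 18 mm wide; open, the fingers measure 123 mm over their backs; the gripper's body (75 mm by 187 mm) begins 45 mm behind the grasp point.
Start: joints at [-1.379, 0.381, 1.297, -0, 1.464, -0.215], TCP at [0.218, -0.505, 0.239] pointing down, gripper open.
Joint ranges: [-3.11, 3.11], [-0.89, 2.33], [0.22, 2.48], [-1.42, 4.56], [0.17, 2.85], [-2.88, 2.88]. Speed limits (rad/s): [2.39, 2.39, 3.14, 3.14, 3.14, 3.14].

## Interface

Orientations are given as a unit quaternion [x, y, z, w].
In Python, from workcell import * gives the robot as it stands. The module is installed in compiled form; this text tells all that it offers. Calls block until the motion is done:
- goto(position, orientation): joint-space move of the TCP to a pose.
- move_l(position, frame=None, max_speed=0.15, threshold=None): straight line of the TCP; frame=None keeps the orientation; max_speed is the mean speed in m/s. With threshold (N) it stops when the force on the tool has changed by that much, and returns True; else False.
- move_joints(angles): joint-space move.
- command_gripper(opening): finger opening in m; the grip force is fixed at half the most; returns when the fingers have stopped.
- sleep(seconds).
- inverse_kinematics(position, orientation): joint angles nearest the present ones, or None.
- get_obs(): the state.
- capture(name): name is "scene" or "top"; returns the picture (384x512x3 uint8, red, green, blue); there is no depth.
- camera_params(name): a dict with "K" (3x3 intrinsics, pixels), "position" and "rotation" of the camera in the world. Camera axes: x right, y down, z forward; pixel columns grow to the right and rows downward; lengths in m; the calibration is good to about 2 mm. A picture is of the moment at which its call begins. camera_params takes no time and is no camera call.
A pose or a line that the arm cannot do raises MotionError and nothing moves.
- hand_in(): hands the job in, once; it reports no verdict.
Trained networks look in the newest picture that a camera, given by its name, has taken for a name from the list of things; names that differ only in an ending like _2 or _b are one class to them, and where a whole thing is asked for, a point or a joint stands for the part that bears it (a point fixed in the world has none). Each returns a list of dicts, best first, with "score" (0 to 1); they miss things now and then, are a little off and sometimes report something else, mostly with a low value. They report only what shows in the picture. A call takes as long as a camera call. They do not tell look-alikes from the thing itself.
- search_frame(camera, label): "location" ([column, row] in pixels, amid what is visible of it).
- trace(camera, label): "pixels" (384x512 bool, what is visible of it) and "location" ([column, row] in pixels, amid what is visible of it).
The state is a dict: "clock": time; "q": joint angles; "dq": joint speeds; "joint_torque": joint torques, N m; "tcp_pos": TCP position; "eef_rot": TCP orientation; "wrist_force": force on the tool from outside, world axes, zero at the start; "moment": the same for the moment, N m; "finger_gap": finger opening in m.
Only numpy, scipy, OpenCV 4.12 (cv2) and the standard library are available. Lean on these libraries where they do the work, as an engineer would, in place of code of your own. Each camera call takes 0.05 s, during which the arm holds its last target.

## Task

Get the waffle corner ready: hang the blue batter dispenser by its loop handle on the hook of the stand and let go of it. Then turn the spice carousel until the jar with the red lid stands right at the yellow pointer tab of its base, and finish gripping that jar by its lid, so that the carousel is held still there; do not let go. Leave the other things where they are.

Things in the scene. Friction and masses are not known exactly. Their poses are not given: they have to be found in the camera images.
- dispenser_center (a point): Blue plastic batter dispenser, loose, upright, closed, 160 mm tall, 0.22 kg: body 72 mm wide at the foot, 86 at the top; white lid 90 mm wide, flat top 128 mm above the foot. On the lid, on the axis, a white bar grip 14 mm thick along x, 44 long along y, 32 high (128 to 160 mm above the foot). This point: on the axis, half-way up, 80 mm above the foot; z up, +y towards the loop handle.
- dispenser_eye (a point): Point in the loop handle, just under its highest part, where the centre of the hook's bar lies once hung: 59 mm from the axis to the dispenser's +y, 122 mm above the foot; axes as the dispenser's. The opening reaches 75 mm down from here; 28 mm below this point it is free 17 mm towards the body and 18 mm outward.
- dispenser: The same dispenser: origin at the centre of its foot, z up its axis. Loop handle of 10 mm round bar on its +y side, in its y-z plane, out to 93 mm from the axis, 31 to 137 mm above the foot. Let go on the hook, it swings about 40 degrees, its body coming down under the hook, and hangs slanted; that is right.
- hook_stand: Hook stand, fixed: round ash foot and a hook of 10 mm dark steel bar in the stand's x-z plane. Origin on the table straight below the seat of the hook. The hook points to the stand's -x and is open there; the post is at x = +65 mm, its top 198 mm above the table. z up.
- hook_seat (a point): Seat of the hook: centre of the 10 mm bar at its lowest place, 185 mm above the table; axes as the stand's. From here the bar runs level 14 mm to -x, then slants up to the tip, whose bar centre is 32 mm to -x and 18 mm higher (top of the steel 23 mm above this point); to +x it rises 8 mm to the post 65 mm away.
- carousel_base: Fixed round base of the spice carousel, 230 mm across, origin at its centre on the table, z up; its yellow pointer tab (24 mm wide, 8 mm high) sticks out on its -x side, from under the rim to 155 mm from the axis. The turntable on it is 236 mm across, top at 26 mm; on its axis stands a steel stub up to 71 mm.
- carousel (a joint): Angle of the turntable on its base, rad, positive anticlockwise seen from above; at 0 (and at any full turn) the red-lidded jar stands exactly at the pointer. It turns freely both ways with light friction (about 0.03 N m), stays where it is left, and has no stop within a turn of any start.
- jar_lid (a point): Grip point of the jar with the red lid (and red band): on the jar's axis, in the middle of the lid's height, 114 mm above the table. The lid is round, 46 mm across, 24 mm high, top at 126 mm; the jar below it is 44 mm across. The jar's axis is 85 mm from the carousel's axis. Four such jars, the others steel-lidded, stand 90 degrees apart, all clipped fast to the turntable.
- ramekin: Clear glass ramekin, 84 mm across, 45 mm high, loose; origin under its centre. Leave alone.
- saucer_a: White saucer, 144 mm across, 20 mm high, loose; origin under its centre. Leave alone.
- saucer_b: Blue saucer, 144 mm across, 20 mm high, loose; origin under its centre. Leave alone.
- spatula: Orange spatula, 250 mm long, lying along its x, loose; origin under its middle. Leave alone.
- whisk: Steel whisk, 245 mm long, lying along its x, 44 mm thick, loose; origin under its middle. Leave alone.
- mug: White mug, 76 mm across, 85 mm high, handle at its +y, loose; origin under its centre. Leave alone.
There are look-alikes about, which are no part of the job. Of the things that look like the dispenser, the smaller one is meant. Leave any turquoise look-alike of the hook_stand alone.

How it is judged:
By the outcome, as a careful person would: the job done as asked, in the order asked, and still so for the second after the job is handed in, while the arm keeps its last pose, push and grip.
It also fails if it takes over 61 s, if anything falls off the work surface, if the arm or the gripper's body presses on something with over 40 N, if the wrist force passes 120 N, or if a joint passes its speed limit or range.

## Working session

There is one attempt and no reset: what is moved stays moved. The work goes in short steps, each a Python script; the robot and the scene stay as the last script left them, time stands still between calls to the robot, and variables do not carry over. Pictures are saved under pics/ and viewed, and the job is handed in when it is done.

```bash
mkdir -p pics
cat > h.py <<'E'
from workcell import *
import numpy as np, cv2
from scipy.spatial.transform import Rotation as R
def save(n,im): cv2.imwrite('pics/'+n+'.png',cv2.cvtColor(im,cv2.COLOR_RGB2BGR))
E
python3 - <<'E'
from h import *
for c in ("scene","top"):
    im=capture(c); save(c+'0',cv2.resize(im,(800,600),interpolation=cv2.INTER_CUBIC)); np.save(c+'0.npy',im)
    p=camera_params(c); print(c,p)
    for l in ("dispenser","hook_stand","carousel_base","jar_lid","ramekin","saucer_a","spatula","whisk","mug"):
        print(l,[(round(d['score'],2),np.round(d['location'],1).tolist()) for d in search_frame(c,l)])
o=get_obs(); print(o)
try: print(tcp_to_grasp)
except Exception as e: print(e)
E
```

```text
scene {'K': array([[456.85683352,   0.        , 254.48113046],
       [  0.        , 456.85683352, 189.03433251],
       [  0.        ,   0.        ,   1.        ]]), 'position': array([ 1.02746679, -0.70352584,  1.46746858]), 'rotation': array([ 0.89839308,  0.3255101 , -0.09368062, -0.27956571])}
dispenser [(0.97, [126.6, 215.0]), (0.96, [190.4, 248.4]), (0.45, [242.5, 280.7])]
hook_stand [(0.9, [219.2, 222.7]), (0.7, [242.0, 277.1]), (0.39, [295.6, 184.3])]
carousel_base [(0.94, [295.9, 186.3]), (0.45, [190.8, 246.0])]
jar_lid [(0.88, [293.3, 187.4])]
ramekin [(0.91, [283.9, 233.8])]
saucer_a [(0.88, [305.4, 122.6]), (0.81, [326.9, 250.1]), (0.19, [201.2, 329.7])]
spatula [(0.89, [363.1, 164.1])]
whisk [(0.91, [192.1, 323.4])]
mug [(0.96, [141.0, 283.7])]
top {'K': array([[398.44071998,   0.        , 260.03158564],
       [  0.        , 398.44071998, 186.62964719],
       [  0.        ,   0.        ,   1.        ]]), 'position': array([ 2.39759198e-01, -8.64110250e-04,  1.47707708e+00]), 'rotation': array([-0.6938637 ,  0.71491318, -0.05817959,  0.06377656])}
dispenser [(0.71, [34
[... 368 characters left out ...]
)]
mug []
{'clock': 1.0, 'q': array([-1.37929692e+00,  3.80581629e-01,  1.29736555e+00, -4.18652537e-05,
        1.46357176e+00, -2.15287563e-01]), 'dq': array([ 2.20255070e-03, -5.87436004e-04,  9.97655483e-05,  1.07176034e-03,
        1.74603343e-04, -1.61859924e-03]), 'joint_torque': array([ 1.77303642e-03, -4.37794769e+01, -2.24739647e+01,  7.15522980e-02,
        3.13042989e-02, -1.85620377e-05]), 'tcp_pos': array([ 0.21760727, -0.50511873,  0.23876991]), 'eef_rot': array([-0.69251567, -0.14280701,  0.69254572, -0.14285878]), 'wrist_force': array([ 0.32215686, -0.116823  ,  0.4347596 ]), 'moment': array([ 0.0433067 , -0.00527954, -0.00483278]), 'finger_gap': 0.08812614870062953}
-0.0187
```

View pics/scene0.png

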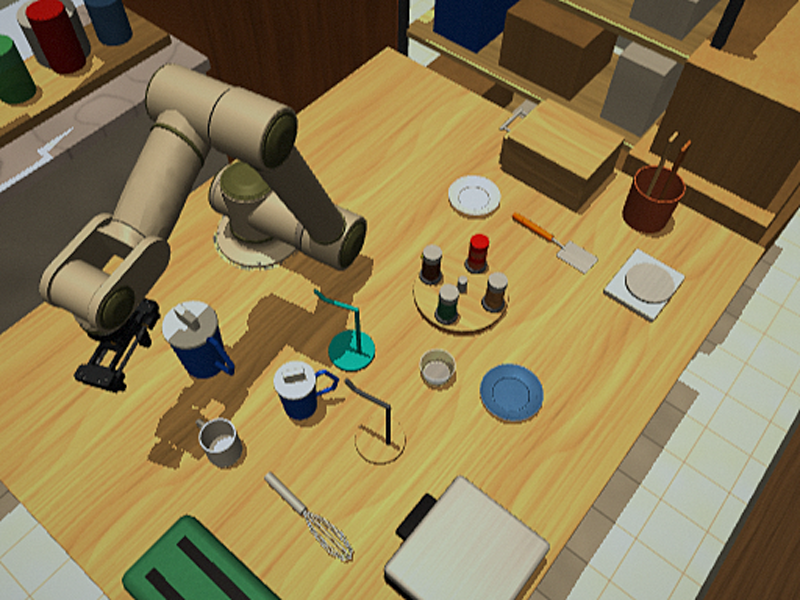

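View pics/top0.png

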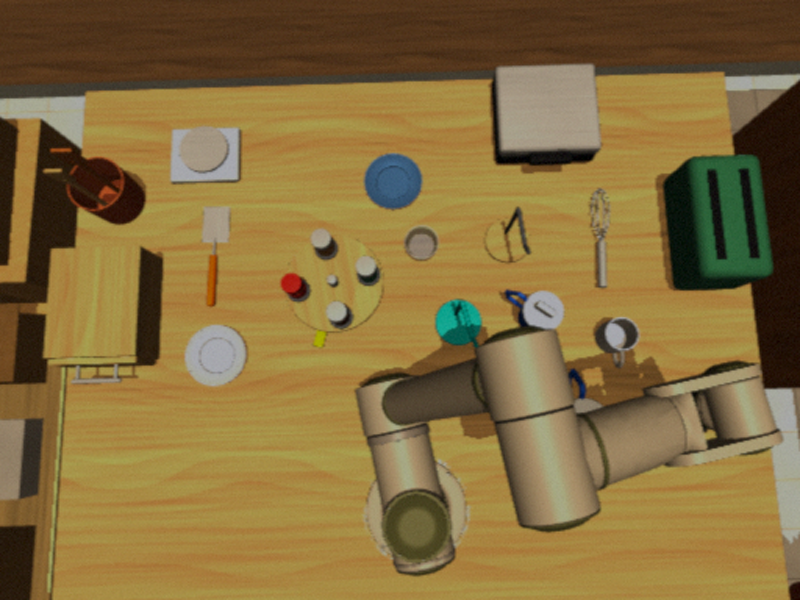

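Run:
```python
from h import *
def crop(c,x0,y0,w,h,s,n):
    im=np.load(c+'0.npy')[y0:y0+h,x0:x0+w]; save(n,cv2.resize(im,None,fx=s,fy=s,interpolation=cv2.INTER_CUBIC))
crop('scene',165,220,110,80,7,'s_d'); crop('top',300,125,90,80,7,'t_d')
crop('scene',255,140,80,80,7,'s_c'); crop('top',175,140,80,85,7,'t_c')
```

```text
(no output)
```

View pics/s_d.png

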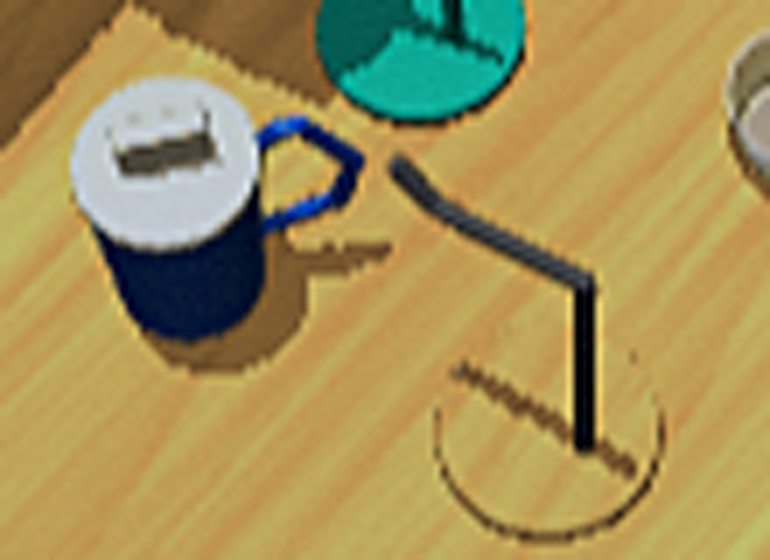

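View pics/t_d.png

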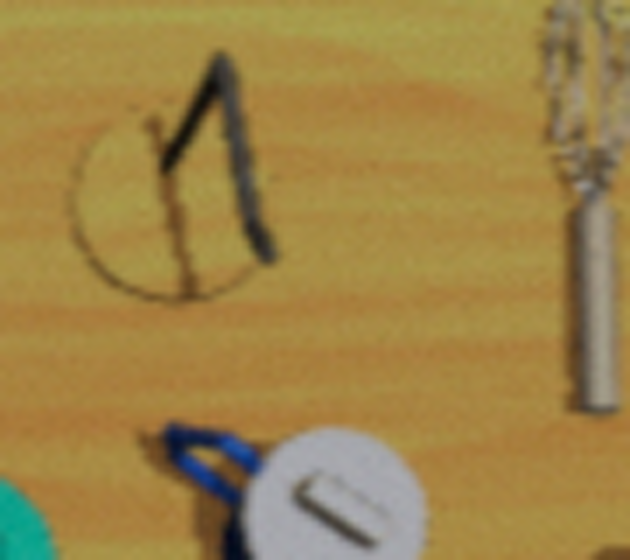

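View pics/s_c.png

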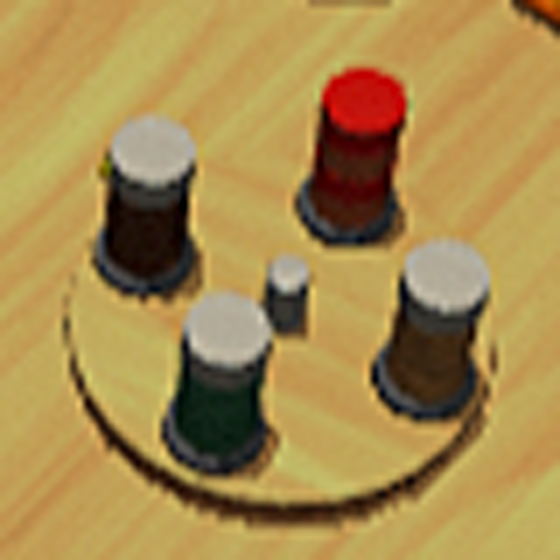

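View pics/t_c.png

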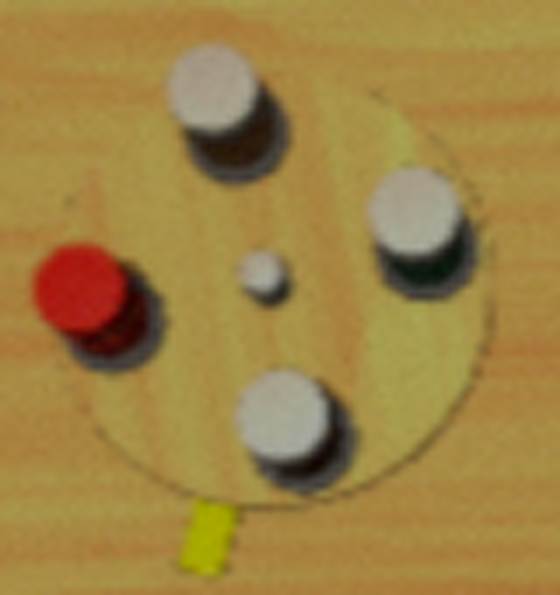

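```bash
cat > fit.py <<'E'
from h import *
from scipy.optimize import least_squares
CP={c:camera_params(c) for c in ("scene","top")}
def proj(c,P):
    p=CP[c]; P=np.atleast_2d(P); q=(P-p['position'])@R.from_quat(p['rotation']).as_matrix()
    uv=q@p['K'].T; return uv[:,:2]/uv[:,2:]
def px(x0,y0,u,s=7): return (np.array(u)+.5)/s-.5+np.array([x0,y0])
def tf(P,pose):
    P=np.atleast_2d(P); c,s=np.cos(pose[2]),np.sin(pose[2])
    return np.c_[c*P[:,0]-s*P[:,1]+pose[0],s*P[:,0]+c*P[:,1]+pose[1],P[:,2]]
def fit(obs,x0):
    f=lambda x:np.concatenate([(proj(c,tf(P,x))[0]-u) for c,P,u in obs])
    r=least_squares(f,x0,loss='soft_l1'); print(np.round(r.x,4)); print(np.round(r.fun.reshape(-1,2),2).tolist()); return r.x
E
cat > f1.py <<'E'
from fit import *
S=lambda u:px(165,220,u); T=lambda u:px(300,125,u)
SC=lambda u:px(255,140,u); TC=lambda u:px(175,140,u)
print('hook'); k=1e-3
hk=fit([('scene',[-.032,0,.203],S((402,168))),('scene',[-.014,0,.185],S((440,210))),('scene',[.065,0,.193],S((585,280))),('scene',[.065,0,.010],S((585,448))),
 ('top',[-.032,0,.203],T((265,254))),('top',[-.014,0,.185],T((251,222))),('top',[.065,0,.193],T((222,62))),('top',[.065,0,.010],T((166,165)))],[.5,-.15,1.5])
print('car')
obs=[]
for i,(a,b) in enumerate(zip([(364,101),(153,149),(228,328),(446,275)],[(81,288),(283,415),(416,212),(213,88)])):
    t=np.pi+i*np.pi/2; P=[.085*np.cos(t),.085*np.sin(t),.126]; obs+= [('scene',P,SC(a)),('top',P,TC(b))]
obs+=[('scene',[0,0,.071],SC((290,270))),('top',[0,0,.071],TC((263,270)))]
cr=fit(obs,[.5,.2,0]); 
print('base');b=fit([('scene',[0,0,.071],SC((290,270))),('top',[0,0,.071],TC((263,270))),('top',[-.155,0,.008],TC((203,573)))],[.5,.2,1])
print('disp')
d=fit([('scene',[0,0,.128],S((166,163))),('top',[0,0,.128],T((335,519))),('top',[0,.088,.1],T((172,438))),('scene',[0,.088,.1],S((354,158)))],[.5,-.2,1])
np.save('poses.npy',[hk,cr,b,d])
# overlay
def poly(im,c,P,pose,x0,y0,col,closed=False):
    u=((proj(c,tf(P,pose))-[x0,y0]+.5)*7-.5)
    cv2.polylines(im,[np.int32(np.round(u))],closed,col,1,cv2.LINE_AA)
def circ(r,z): t=np.linspace(0,2*np.pi,40);return np.c_[r*np.cos(t),r*np.sin(t),0*t+z]
def rect(hx,hy,z): return [[hx,hy,z],[-hx,hy,z],[-hx,-hy,z],[hx,-hy,z],[hx,hy,z]]
for c,(x0,y0,w,h) in {'scene':(165,220,110,80),'top':(300,125,90,90)}.items():
    im=cv2.resize(np.load(c+'0.npy')[y0:y0+h,x0:x0+w],None,fx=7,fy=7,interpolation=cv2.INTER_CUBIC)
    for P in (circ(.045,.128),circ(.036,0),rect(.007,.022,.16),rect(.007,.022,.128),[[0,.04,.132],[0,.059,.132],[0,.088,.1],[0,.088,.07],[0,.04,.036]]): poly(im,c,P,d,x0,y0,(255,0,0))
    poly(im,c,[[-.032,0,.203],[-.014,0,.185],[0,0,.185],[.065,0,.193],[.065,0,.0]],hk,x0,y0,(0,255,0))
    save('ov_'+c,im)
E
python3 f1.py
```

```text
hook
[ 0.5744 -0.2458  0.1387]
[[-0.45, -0.34], [-0.82, -0.92], [-0.06, 0.24], [-0.17, -0.22], [0.05, -0.81], [-0.01, -0.14], [-0.16, -0.51], [-0.13, -0.55]]
car
[ 0.5222  0.1791 -1.372 ]
[[-0.23, -0.24], [-0.35, -0.34], [-0.44, -0.04], [-0.11, -0.31], [-0.58, -0.04], [-0.23, -0.44], [-0.32, -0.12], [-0.14, -0.43], [-0.61, 0.26], [-0.26, -0.19]]
base
[ 0.5223  0.1797 -0.2578]
[[-0.5, 0.18], [-0.42, -0.21], [0.01, -0.05]]
disp
[ 0.4269 -0.2911 -0.6171]
[[-0.34, -0.74], [0.17, -0.78], [0.35, -1.82], [-0.44, -2.03]]
```

View pics/ov_scene.png

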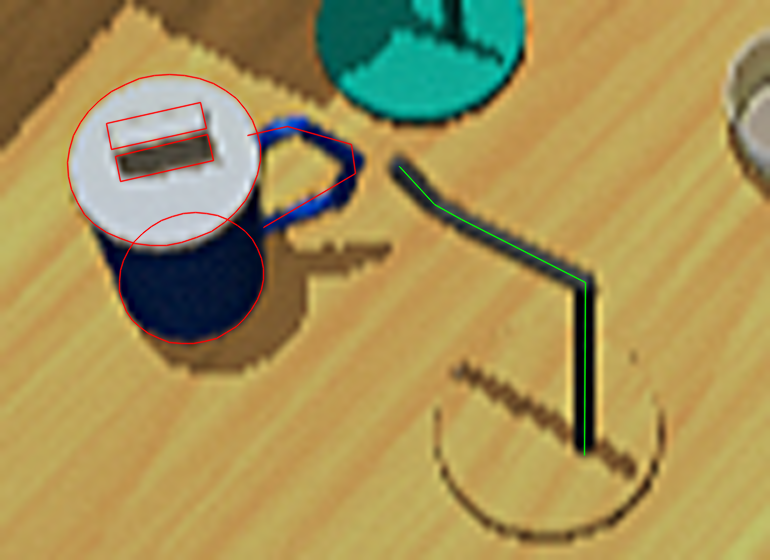

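View pics/ov_top.png

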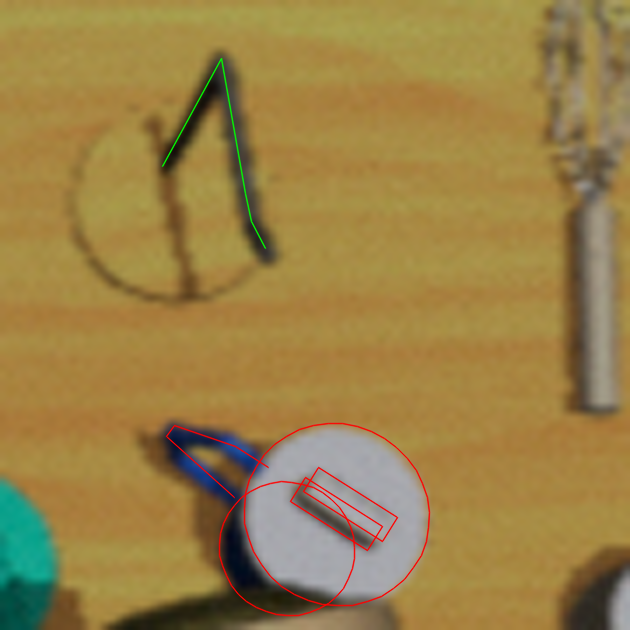

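```bash
cat > f2.py <<'E'
from fit import *
hk,cr,b,d=np.load('poses.npy')
S=lambda u:px(165,220,u); T=lambda u:px(300,125,u)
d=fit([('scene',[0,0,.128],S((165,162))),('top',[0,0,.128],T((335,517))),('top',[0,.090,.084],T((170,435))),('scene',[0,.090,.084],S((356,175))),
 ('scene',[.007,.022,.128],S((216,158))),('scene',[.007,-.022,.128],S((122,178))),('top',[-.007,.022,.128],T((297,500))),('top',[-.007,-.022,.128],T((366,550)))],d)
def tri(us,ut):
    f=lambda X:np.r_[proj('scene',X)[0]-us,proj('top',X)[0]-ut]; r=least_squares(f,[.4,-.2,.1]); return np.round(r.x,3),np.round(r.fun,1)
g=.64
print('turq tip',tri(np.array([316,292])*g,np.array([476,342])*g)); print('turq post',tri(np.array([356,307])*g,np.array([463,302])*g))
# big disp lid centre at assumed z
from scipy.optimize import least_squares
for z in(.15,.17,.19):
    r=least_squares(lambda X:proj('scene',[X[0],X[1],z])[0]-np.array([190,323])*g,[.3,-.3]);print('big',z,r.x)
im=np.load('top0.npy').astype(int); m=(im[...,0]>150)&(im[...,1]>140)&(im[...,2]<60); 
ys,xs=np.nonzero(m); sel=(abs(xs-204.5)<15)&(abs(ys-217)<15); u=np.array([xs[sel].mean(),ys[sel].mean()]); print('tab',sel.sum(),u)
r=least_squares(lambda X:proj('top',[X[0],X[1],.008])[0]-u,[.4,.2]).x
cc=cr[:2]; print(r, 'dist',np.linalg.norm(r-cc),'yaw',np.arctan2(*(r-cc)[::-1])-np.pi)
# same-camera-only centre
obs=[]
for i,bb in enumerate([(81,288),(283,415),(416,212),(213,88)]):
    t=np.pi+i*np.pi/2; obs.append(('top',[.085*np.cos(t),.085*np.sin(t),.126],px(175,140,bb)))
c2=fit(obs,cr); print('yaw2',np.arctan2(*(r-c2[:2])[::-1])-np.pi, c2[2])
np.save('poses.npy',[hk,cr,b,d])
E
python3 f2.py
```

```text
[ 0.4267 -0.2913 -0.6472]
[[-0.27, -0.58], [0.23, -0.45], [-0.04, -1.49], [0.22, -1.66], [-0.57, 0.51], [-0.5, 0.34], [-0.87, -0.05], [0.09, 0.2]]
turq tip (array([ 0.353, -0.134,  0.204]), array([ 0.2, -0. ,  0.2,  0.1]))
turq post (array([ 0.439, -0.109,  0.2  ]), array([-0.9,  0.1, -0.7, -0.6]))
big 0.15 [ 0.17098372 -0.34548031]
big 0.17 [ 0.18398567 -0.35091567]
big 0.19 [ 0.19698762 -0.35635102]
tab 56 [203.91071429 216.26785714]
[0.39126974 0.21787506] dist 0.136541198207313 yaw -0.2878223888210507
[ 0.5208  0.1784 -1.3729]
[[-0.15, 0.02], [0.08, 0.08], [-0.02, -0.04], [0.09, -0.06]]
yaw2 -0.2956897957645723 -1.372898939460038
```

```bash
cat >> h.py <<'E'
def ori(a):
    x=np.array([0,0,-1.]);y=np.array([np.cos(a),np.sin(a),0]);return R.from_matrix(np.c_[x,y,np.cross(x,y)]).as_quat()
G=0.0187
def st(t=''):
    o=get_obs(); print(t,round(o['clock'],2),np.round(o['tcp_pos'],4),'F',np.round(o['wrist_force'],1),'gap',round(o['finger_gap'],4),'q6',round(o['q'][5],2))
E
python3 - <<'E'
from h import *
hk,cr,b,d=np.load('poses.npy')
# check IK for both flips
for k in(0,np.pi):
    for a in (d[2],hk[2]): print(k,a,inverse_kinematics([d[0],d[1],.26],ori(a+k)))
E
```

```text
0 -0.647237018450408 [-8.28465405e-01  3.06798981e-01  1.34792938e+00 -4.44089210e-16
  1.48686430e+00 -1.81228386e-01]
0 0.13866488372689476 [-8.28465405e-01  3.06798981e-01  1.34792938e+00 -4.44089210e-16
  1.48686430e+00 -9.67130289e-01]
3.141592653589793 -0.647237018450408 None
3.141592653589793 0.13866488372689476 [-8.28465405e-01  3.06798981e-01  1.34792938e+00 -4.44089210e-16
  1.48686430e+00  2.17446237e+00]
```

Run:
```python
from h import *
hk,cr,b,d=np.load('poses.npy')
a=-.635
goto([d[0],d[1],.26],ori(a)); st('above')
hit=move_l([d[0],d[1],.150-G+.003],max_speed=.12,threshold=12); st('down %s'%hit)
command_gripper(0.0); st('grip')
move_l([d[0],d[1],.1535-G+.17],max_speed=.15); st('lift')
for c in ("scene","top"): np.save(c+'1.npy',capture(c))
s=np.load('scene1.npy')[150:320,100:300]; t=np.load('top1.npy')[80:250,250:450]
save('lift',cv2.resize(np.hstack([s,t]),(800,340),interpolation=cv2.INTER_CUBIC))
```

```text
above 2.15 [ 0.4263 -0.2921  0.2599] F [-0.9  0.2 -0.9] gap 0.0884 q6 -0.19
down False 3.35 [ 0.4269 -0.2916  0.1349] F [-0.2  1.5  0.4] gap 0.0881 q6 -0.19
grip 4.46 [ 0.4267 -0.2913  0.1342] F [-0.2  0.5 -0.4] gap 0.0139 q6 -0.19
lift 5.74 [ 0.4265 -0.2911  0.304 ] F [ 0.5 -0.6 -1.9] gap 0.0139 q6 -0.19
```

View pics/lift.png

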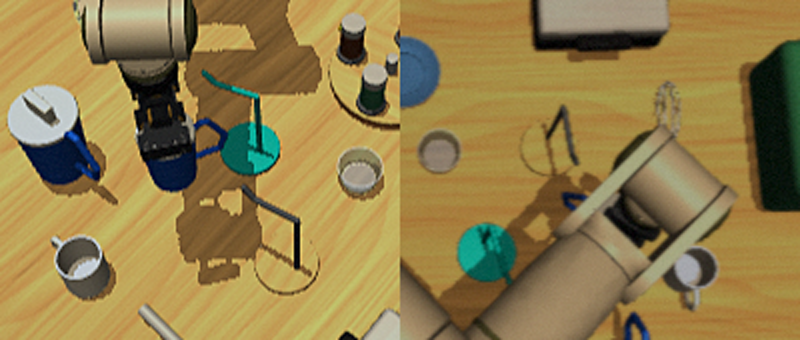

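```bash
cat >> h.py <<'E'
hk,cr,bs,d=np.load('poses.npy')
hx=np.array([np.cos(hk[2]),np.sin(hk[2]),0]); hy=np.array([-hx[1],hx[0],0]); seat=np.array([hk[0],hk[1],.185])
def eye_to(p):  # tcp for the eye at stand-coords p relative to the seat
    e=seat+p[0]*hx+p[1]*hy+np.array([0,0,p[2]]); t=e-.059*hy; t[2]=e[2]-.122+.1342; return t
E
python3 - <<'E'
from h import *
o=ori(hk[2])
goto(eye_to([-.10,0,.10]),o); st('pre')
move_l(eye_to([-.075,0,.042]),max_speed=.15); st('appr')
for c in ("scene","top"): np.save(c+'2.npy',capture(c))
s=np.load('scene2.npy')[190:310,150:290]; t=np.load('top2.npy')[110:230,270:410]
save('appr',cv2.resize(np.hstack([s,t]),(800,343),interpolation=cv2.INTER_CUBIC))
E
```

```text
pre 6.58 [ 0.4833 -0.318   0.2969] F [ 0.2  0.2 -1.9] gap 0.0135 q6 -0.92
appr 7.15 [ 0.5082 -0.3148  0.2401] F [-0.   0.3 -1.5] gap 0.0137 q6 -0.89
```

View pics/appr.png

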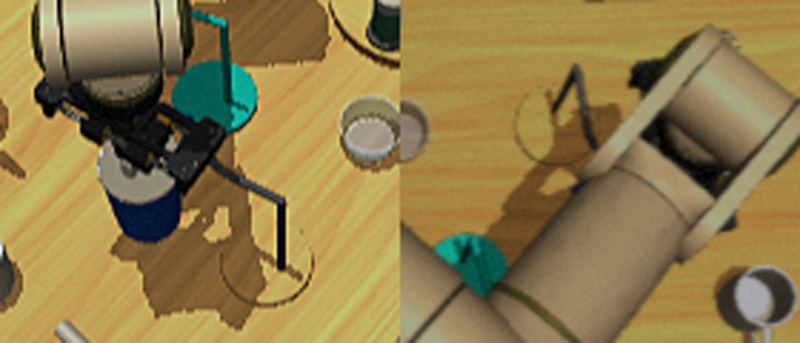

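Run:
```python
from h import *
h=move_l(eye_to([-.004,0,.042]),max_speed=.06,threshold=6); st('in %s'%h)
if not h:
    h=move_l(eye_to([-.004,0,-.004]),max_speed=.04,threshold=4); st('down %s'%h)
np.save('scene3.npy',capture('scene')); np.save('top3.npy',capture('top'))
s=np.load('scene3.npy')[190:310,150:290]; t=np.load('top3.npy')[110:230,270:410]
save('in',cv2.resize(np.hstack([s,t]),(800,343),interpolation=cv2.INTER_CUBIC))
```

```text
in False 8.58 [ 0.5783 -0.3049  0.2393] F [ 0.1  0.3 -1.6] gap 0.0136 q6 -0.8
down True 9.57 [ 0.5785 -0.3052  0.1962] F [ 0.2 -1.8  3.2] gap 0.0138 q6 -0.8
```

View pics/in.png

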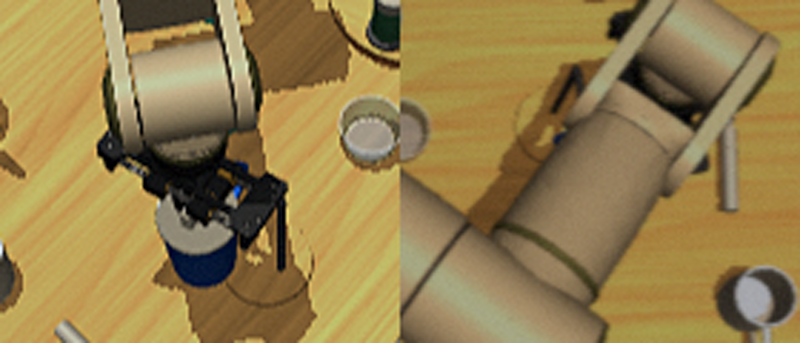

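Run:
```python
from h import *
command_gripper(.04); st('rel'); sleep(.6)
st('sw'); p=get_obs()['tcp_pos']
h=move_l(p+[0,0,.08],max_speed=.08,threshold=6); st('up %s'%h)
if not h:
    move_l(p+[-.1,.15,.15],max_speed=.25)
    st()
np.save('scene4.npy',capture('scene')); np.save('top4.npy',capture('top'))
s=np.load('scene4.npy')[190:310,150:290]; t=np.load('top4.npy')[110:230,270:410]
save('rel',cv2.resize(np.hstack([s,t]),(800,343),interpolation=cv2.INTER_CUBIC))
```

```text
rel 10.22 [ 0.5782 -0.3047  0.1953] F [ 0.1 -0.3 -0.3] gap 0.04 q6 -0.8
sw 10.82 [ 0.5782 -0.3047  0.1954] F [ 0.7  0.  -0.1] gap 0.0401 q6 -0.8
up False 11.97 [ 0.5781 -0.3046  0.2747] F [-0.1  0.1  0.9] gap 0.0399 q6 -0.8
 12.9 [ 0.4786 -0.1554  0.3445] F [0.1 0.1 0.1] gap 0.0399 q6 -0.69
```

View pics/rel.png

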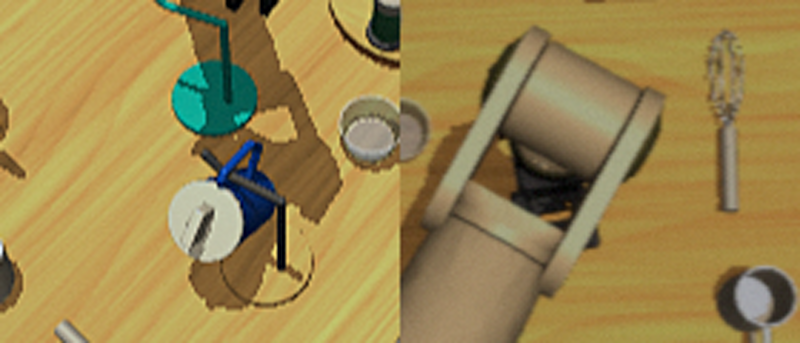

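Run:
```python
from h import *
c=np.array([.5220,.1789])
for k in (np.pi/2,-np.pi/2):
  for th in np.linspace(1.7696,2.8516,5):
    q=inverse_kinematics([c[0]+.085*np.cos(th),c[1]+.085*np.sin(th),.0953],ori(th+k)); print(k,round(th,2),None if q is None else np.round(q,2))
```

```text
1.5707963267948966 1.77 None
1.5707963267948966 2.04 None
1.5707963267948966 2.31 [ 0.25  0.49  1.58 -0.    1.07  2.66]
1.5707963267948966 2.58 [ 0.23  0.46  1.64 -0.    1.04  2.36]
1.5707963267948966 2.85 [ 0.19  0.43  1.69 -0.    1.02  2.05]
-1.5707963267948966 1.77 [ 0.27  0.55  1.45 -0.    1.13  0.07]
-1.5707963267948966 2.04 [ 0.27  0.52  1.52 -0.    1.1  -0.2 ]
-1.5707963267948966 2.31 [ 0.25  0.49  1.58 -0.    1.07 -0.49]
-1.5707963267948966 2.58 [ 0.23  0.46  1.64 -0.    1.04 -0.78]
-1.5707963267948966 2.85 [ 0.19  0.43  1.69 -0.    1.02 -1.09]
```

Run:
```python
from h import *
c=np.array([.5220,.1789]); th=1.7696
P=lambda th,z=.0953:[c[0]+.085*np.cos(th),c[1]+.085*np.sin(th),z]
O=lambda th:ori(th-np.pi/2)
command_gripper(.088)
goto(P(th,.25),O(th)); st('above')
h=move_l(P(th),max_speed=.12,threshold=8); st('down %s'%h)
if not h:
    command_gripper(0.0); st('grip')
```

```text
above 15.41 [0.5057 0.2614 0.2503] F [ 0.9  1.  -0.5] gap 0.088 q6 0.07
down False 16.85 [0.5055 0.2623 0.0959] F [ 0.3 -0.1 -0. ] gap 0.0878 q6 0.07
grip 17.57 [0.5053 0.2623 0.0954] F [ 0.7 -0.   0.7] gap 0.045 q6 0.07
```

Run:
```python
from h import *
a=capture('scene');b=capture('top'); np.save('scene5.npy',a)
s=a[130:230,240:350]; t=b[130:230,160:270]
save('grip',cv2.resize(np.hstack([s,t]),(800,364),interpolation=cv2.INTER_CUBIC))
```

```text
(no output)
```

View pics/grip.png

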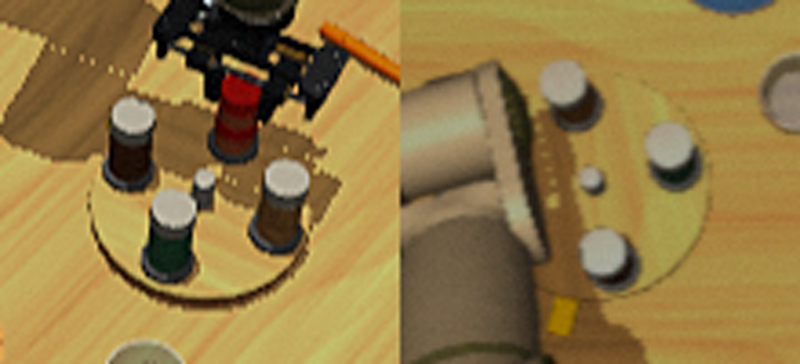

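Run:
```python
from h import *
c=np.array([.5220,.1789])
P=lambda th,z=.0953:[c[0]+.085*np.cos(th),c[1]+.085*np.sin(th),z]
O=lambda th:ori(th-np.pi/2)
for th in np.linspace(1.7696,np.pi-.29,10)[1:]:
    move_l(P(th),O(th),max_speed=.06)
    F=get_obs()['wrist_force']
    if np.linalg.norm(F)>15: st('force'); break
st('end')
a=capture('scene');b=capture('top'); np.save('scene6.npy',a);np.save('top6.npy',b)
s=a[130:230,240:350]; t=b[130:230,160:270]
save('turn',cv2.resize(np.hstack([s,t]),(800,364),interpolation=cv2.INTER_CUBIC)); save('full6',cv2.resize(a,(800,600)))
```

```text
end 20.52 [0.4424 0.203  0.0954] F [ 6.7 -4.5 -4.7] gap 0.0452 q6 -1.09
```

View pics/turn.png

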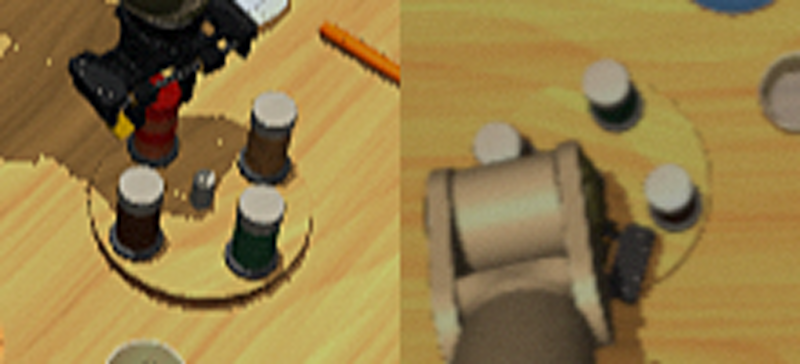

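View pics/full6.png

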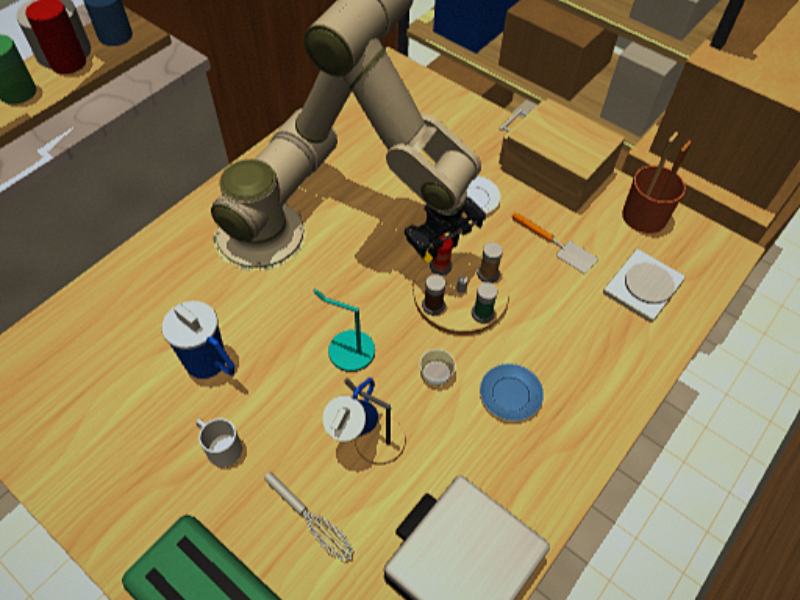

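Run:
```python
from h import *
a=np.load('scene6.npy')[140:215,255:330];b=np.load('top6.npy')[140:195,175:250]
save('c6s',cv2.resize(a,None,fx=8,fy=8,interpolation=cv2.INTER_CUBIC));save('c6t',cv2.resize(b,None,fx=8,fy=8,interpolation=cv2.INTER_CUBIC))
```

```text
(no output)
```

View pics/c6s.png

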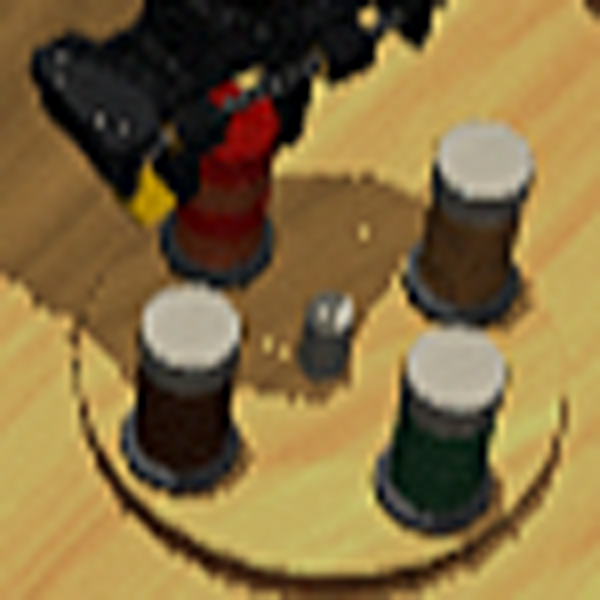

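View pics/c6t.png

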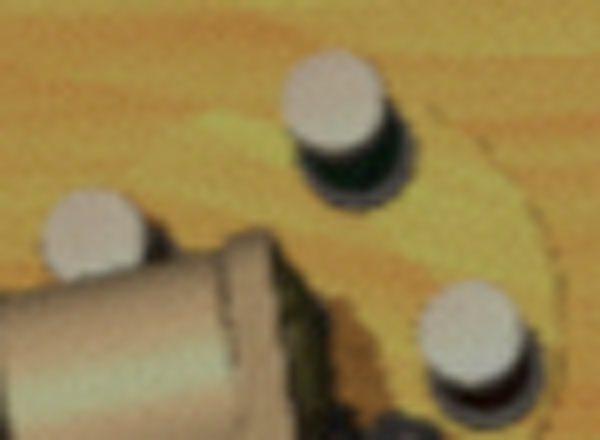

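```bash
cat > f3.py <<'E'
from fit import *
hk,cr,b,d=np.load('poses.npy')
obs=[]
for i,a,bb in [(1,(191,327),(472,332)),(2,(455,369),(335,100)),(3,(486,162),(95,238))]:
    t=np.pi+i*np.pi/2; p=[.085*np.cos(t),.085*np.sin(t),.126]; obs+=[('scene',p,px(255,140,a,8)),('top',p,px(175,140,bb,8))]
n=fit(obs,[.52,.18,-.29])
n2=fit(obs[1::2],n); n3=fit(obs[0::2],n)
def ov(c,f,x0,y0,w,h,name):
    im=cv2.resize(np.load(f)[y0:y0+h,x0:x0+w],None,fx=8,fy=8,interpolation=cv2.INTER_CUBIC)
    for cen,col in ((n,(0,0,255)),):
      for yaw,cl in ((-.33,(255,0,0)),(-.29,(0,0,255)),(-.25,(0,255,0))):
        P=tf([[-.118,.012,.008],[-.155,.012,.008],[-.155,-.012,.008],[-.118,-.012,.008]],[cen[0],cen[1],yaw])
        cv2.polylines(im,[np.int32((proj(c,P)-[x0,y0]+.5)*8-.5)],False,cl,1,cv2.LINE_AA)
    save(name,im)
ov('scene','scene6.npy',255,140,75,75,'tab_s'); ov('top','top0.npy',180,180,60,50,'tab_t'); ov('scene','scene4.npy',255,140,75,75,'tab_s4')
E
python3 f3.py; cd pics; python3 -c "
import cv2,numpy as np
a=cv2.imread('tab_s.png')[100:300,:400];b=cv2.imread('tab_t.png')[150:350,:400];cv2.imwrite('tabs.png',cv2.resize(np.hstack([a,b]),None,fx=1,fy=1))"
```

```text
[ 0.5226  0.1791 -0.2801]
[[-0.4, -0.2], [-0.05, -0.34], [-0.25, -0.13], [-0.07, -0.35], [-0.39, -0.27], [-0.13, -0.44]]
[ 0.5212  0.1788 -0.2786]
[[0.05, 0.01], [-0.01, 0.01], [-0.05, -0.02]]
[ 0.5241  0.1792 -0.2821]
[[-0.07, -0.04], [0.08, 0.09], [-0.01, -0.06]]
```

View pics/tabs.png

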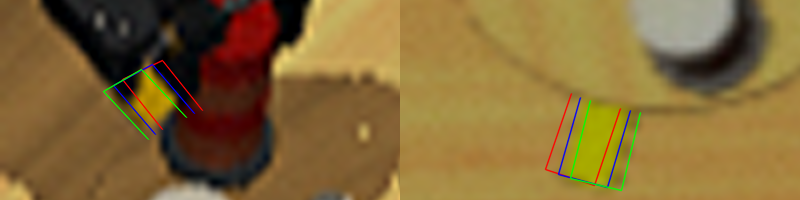

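```bash
cat > f4.py <<'E'
from fit import *
n2=np.array([.5210,.1786]); n3=[.5241,.1792]
def model(c,cen,yaw,shape,bg,fg,x0,y0,w,h,S=10):
    t=np.linspace(-1,1,9)
    P=tf([[-.100,.012,.008],[-.155,.012,.008],[-.155,-.012,.008],[-.100,-.012,.008]],[*cen,yaw])
    B=tf([[-.155,.012,.008],[-.155,.012,0],[-.155,-.012,0],[-.155,-.012,.008]],[*cen,yaw])
    m=np.zeros((h*S,w*S),np.uint8)
    cv2.fillPoly(m,[np.int32((proj(c,P)-[x0,y0]+.5)*S)],1)
    th=np.linspace(0,2*np.pi,200); D=np.c_[.118*np.cos(th)+cen[0],.118*np.sin(th)+cen[1],0*th+.026]
    cv2.fillPoly(m,[np.int32((proj(c,D)-[x0,y0]+.5)*S)],0)
    return m.reshape(h,S,w,S).mean((1,3))
for f in('top0.npy','top4.npy'):
    x0,y0,w,h=193,206,22,20
    im=np.load(f)[y0:y0+h,x0:x0+w,:].astype(float)
    a=im[...,2]
    if f=='top0.npy':
        print(a.astype(int)[4:,3:20])
    best=[]
    for yaw in np.arange(-.36,-.18,.01):
      for dr in (0,):
        m=model('top',n2,yaw,None,0,0,x0,y0,w,h)
        A=np.c_[np.ones(m.size),m.ravel()]; r=np.linalg.lstsq(A,a.ravel(),rcond=None); best.append((float(r[1][0]),round(yaw,3)))
    print(f,sorted(best)[:4])
E
python3 f4.py
```

```text
[[68 67 65 66 60 54 55 61 70 69 69 68 68 67 70 71 76]
 [68 69 68 72 66 61 48 26 26 44 51 53 59 66 70 71 70]
 [72 76 65 70 74 71 43  2  0  8  5  9 23 35 52 48 47]
 [69 71 71 68 69 60 35  0  0  0  0  0 17 41 62 61 62]
 [67 66 65 62 64 46 22  0  0  0  0  0 18 44 61 65 65]
 [67 65 66 61 61 44  8  0  0  0  3  0 36 61 66 67 70]
 [63 67 65 68 63 39  0  0  0  1  0  0 40 64 66 64 68]
 [66 69 66 62 56 31  0  0  0  0  0 12 43 64 66 63 65]
 [60 64 63 63 42 17  0  0  0  0  0 23 53 58 57 63 61]
 [62 65 66 63 41  7  0  0  0  0  4 35 64 68 62 59 67]
 [69 70 67 62 35  0  0  4  0  0 11 37 63 69 64 65 68]
 [68 65 68 64 54 35 16  5 21 20 20 46 61 67 67 62 67]
 [69 69 68 67 64 64 58 54 49 42 47 68 70 69 65 72 67]
 [70 69 68 66 65 67 66 66 59 60 59 64 62 62 61 65 65]
 [63 60 60 60 59 57 59 60 65 63 59 61 62 60 60 63 61]
 [61 62 62 60 59 62 57 64 63 62 62 64 63 63 64 63 64]]
top0.npy [(15077.738380015584, np.float64(-0.28)), (19405.47850037043, np.float64(-0.29)), (21527.131116271874, np.float64(-0.27)), (33626.77816726472, np.float64(-0.3))]
top4.npy [(30306.969528256577, np.float64(-0.28)), (35030.75064720121, np.float64(-0.29)), (36981.12511103767, np.float64(-0.27)), (49091.660980761204, np.float64(-0.3))]
```

```bash
cat >> f4.py <<'E'
print('---')
im=np.load('top0.npy')[...,2].astype(float)
for y in (212,213,214,215,216,217,218,219):
    row=1-np.clip(im[y,193:216]/64,0,1); row[row<.15]=0; print(y,'obs',round((row*np.arange(193,216)).sum()/row.sum(),2), end=' ')
    for yaw in(-.30,-.28,-.25):
        rr=np.linspace(.11,.16,60); u=proj('top',tf(np.c_[-rr,0*rr,0*rr+.008],[*n2,yaw])); print(yaw,round(np.interp(y,u[:,1],u[:,0]),2),end=' ')
    print()
E
python3 f4.py | sed -n '/---/,$p'
```

```text
---
212 obs 206.78 -0.3 204.97 -0.28 205.64 -0.25 206.62 
213 obs 205.35 -0.3 204.67 -0.28 205.35 -0.25 206.37 
214 obs 205.04 -0.3 204.37 -0.28 205.07 -0.25 206.12 
215 obs 204.6 -0.3 204.07 -0.28 204.79 -0.25 205.87 
216 obs 204.49 -0.3 203.76 -0.28 204.51 -0.25 205.62 
217 obs 204.33 -0.3 203.46 -0.28 204.23 -0.25 205.38 
218 obs 203.86 -0.3 203.16 -0.28 203.95 -0.25 205.13 
219 obs 203.57 -0.3 202.86 -0.28 203.67 -0.25 204.88
```

Run:
```python
from h import *
st('final'); hand_in()
```

```text
final 20.62 [0.4424 0.203  0.0954] F [ 6.5 -4.4 -4.5] gap 0.0451 q6 -1.09
the job is handed in; nothing more can be done
```

I hung the smaller blue dispenser on the dark-steel hook of the ash stand and let go of it. Then I gripped the red-lidded jar by its lid, turned the carousel anticlockwise to the pointer, and handed in at 20.6 s with the jar still held.

**Dispenser:** the last scene picture shows it hanging slanted by its loop, on its own. The loop touched the hook within about 1 mm of the height I expected.

**Carousel:** fitting the three visible steel lids puts the red jar at −0.279 rad from the top camera (−0.280 with both cameras). The yellow tab measures −0.282 rad, so they agree within about 0.003 rad.

**Tab measurement:** my first rough readings of the tab ranged from −0.26 to −0.29 rad, and a drawn overlay looked nearer −0.25. A row-by-row comparison of the tab's pixels settled it at −0.28.

**Grip:** the gripper still holds the lid, with the fingers 45 mm apart on a 46 mm lid. A steady side load of about 8 N remains on the wrist, mostly along the line to the carousel's axis, probably from a small error in where I placed that axis.

**Other things:** in the last picture everything else looks to be where it was, judged by eye only.

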